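# Back off a knurled lens ring two turns and push the filter drawer home

## Robot

A 6-joint arm with a two-finger parallel gripper is mounted at the origin on the work surface. World frame = base frame: x ahead of the robot, y to its left, z up, the work surface at z = 0. Lengths are in mm, angles in rad, forces in N, time in s.
With the tool pointing down it reaches from about 350 to 875 mm from the base axis. Payload 4.2 kg.
Tool frame: the origin (TCP) lies on the mounting face of the last link; the fingertips stand 173 mm ahead of it and the grasp point (between the pads) lies 155 mm ahead of it; z points along the fingers, y is the direction in which the jaws open and shut (so a half turn about z gives the same grasp; the last joint's range is limited). The gripper opens to 85 mm and grips with 20 to 120 N. Pads are 22 mm wide; open, the fingers measure 114 mm over their backs; the gripper's body (76 mm by 85 mm) begins 54 mm behind the grasp point. The pads swing forward as they close: fully open they stand 13 mm farther back than shut.
Start: joints at [1.433, 0.385, 0.008, 0, -1.194, -0.259], TCP at [241.51, 576.431, 404.712] pointing down, gripper open.
Joint ranges: [-3.14, 3.14], [-1.21, 2.06], [-1.07, 1.41], [-3.16, 2.05], [-2.99, -0.16], [-3.1, 3.1]. Speed limits (rad/s): [2.79, 2.79, 3.14, 3.14, 3.14, 3.14].

## Interface

Orientations are given as a unit quaternion [x, y, z, w].
In Python, from bench import arm gives the robot as it stands.
- The arm moves only by the shell command python3 -m jog 'ROWS' [OPENING]. ROWS is JSON, a list that holds one entry, the list of rows, each a list of 4 numbers: the shift along the tool's x, y, z in mm, then the turn about the tool's z in degrees. In form: [[[x, y, z, spin], ...]]. A call has exactly 5 rows; each row is the pose to reach, as a shift and turn from the pose measured when the call began, along the tool's axes at that moment; what a row does not reach only later rows make up. A row lasts 1/8 s, in which the tool goes at most 62.5 mm and 10.7 degrees, less where a joint would pass 70% of its speed; a pose out of reach is approached as far as the arm can. A call with a gripper value outside its range is refused whole. OPENING is the finger opening in mm, from 0 to 85.4, set as the call begins (- or left out, the last holds). The fingers move at their own pace and stop on an object; the grip force is fixed at half the most. Time passes only in rows, so rows that repeat a pose let the fingers close, or fill a call up. It gives the time, the measured TCP pose, the force and the opening at its end, in the units of the state.
- arm.read_state(): the state, without advancing time (a new reading comes with each control period).
- arm.get_image(name): name is "side" or "top" or "wrist"; returns (picture, depth): 480x640x3 uint8, blue, green, red; 480x640 float32, mm along the optical axis (not along the pixel's ray), 0 where there is no reading.
- arm.camera_params(name): a dict with "mtx" (3x3 intrinsics, pixels), "k1" (the pictures are not rectified: a ray, as slopes to the right and down, at radius r is drawn at 1 + k1 r^2 times it, then the intrinsics apply), "R" (3x3) and "t" (3): a world point X has camera coordinates R X + t. Camera axes: x right, y down, z forward; pixel columns grow to the right and rows downward; lengths in mm; the calibration is good to about 2 mm. A picture is of the moment at which its call begins: read the wrist's pose just before it. camera_params takes no time and is no camera call; for the wrist camera it gives the pose at the moment of the call.
- arm.job_done(): hands the job in, once; it reports no verdict.
The state is a dict: "clock": time; "joints": joint angles; "joint_vel": joint speeds; "joint_efforts": joint torques, N m; "position": TCP position; "ee_rot": TCP orientation; "contact_force": force on the tool from outside, world axes, zero at the start; "wrist_torque": the same for the moment, N m; "gripper_width": finger opening in mm.
Only numpy, scipy, OpenCV 4.12 (cv2) and the standard library are available. Lean on these libraries where they do the work, as an engineer would, in place of code of your own. Each camera call takes 0.05 s, during which the arm holds its last target.

## Task

Change the filter in the microscope's illuminator unit: with a fingertip, roll the knurled black ring counter-clockwise (seen from above) until it is two full turns from tight, that is, until its white mark comes round to the red pointer for the second time. Then push the orange-fronted filter drawer fully in and leave the ring backed off as it is. Do not touch the glass lens in the ring or run the ring more than a quarter turn too far, and leave the things standing around alone.

Things in the scene. Friction and masses are not known exactly. Their poses are not given: they have to be found in the camera images.
- unit: illuminator unit fixed to the bench: light grey box 130 mm (its x) by 150 mm (its y) by 45 mm high, with a black knurled ring on top and a filter drawer coming out of its +y side. Origin: centre of its underside, on the bench and on the ring's vertical axis. A flat red T-shaped pointer lies on the top plate just outside the ring, on the unit's +x side.
- ring_top (a point): centre of the knurled ring's top face, on its vertical axis. The ring is 96 mm across the tips of its 24 ribs (ribs 3 mm high, 4.5 mm wide, one every 15 degrees), 22 mm high, its underside about 0.5 mm above the unit's top plate when tight. It rises 3 mm per turn as it is loosened (6 mm after two turns). Too wide to grip.
- ring_mark (a point): outer end, at the top edge and 48 mm from the axis, of the white mark on the ring (a white radial bar on the top face and one white rib).
- ring (a joint): angle of the ring in rad, 0 when tight (mark at the pointer), growing counter-clockwise seen from above; two full turns is 12.57. It starts already eased by 0.15 to 0.9 rad, so the mark starts a little counter-clockwise of the pointer. It turns stiffly (0.12 N m of friction: about 2.5 N along the rim) and stays where it is left; it can turn to 15 rad at most.
- lens: flat clear glass lens 52 mm across in the middle of the ring, its face 3 mm below the ring's top; not to be touched. Turns with the ring; origin on the axis at the ring's underside.
- drawer_front (a point): centre of the drawer's orange front face, which looks along the unit's +y; the front is 90 mm wide and 22 mm high, from 8 to 30 mm above the bench. It stands 35 to 39 mm proud of the unit at the start and 5 mm proud when fully in.
- drawer (a joint): travel of the drawer in m, growing as it is pushed in along the unit's -y; starts at 0 to 0.004, fully in at the stop 0.034. About 3 N moves it. A rib on it runs against the ring's seat at 6 mm of travel and stops it there until the ring is about 1.8 turns loose.
- slide_box: red open box of glass slides, 80 x 60 x 38 mm; leave alone. Origin: centre of its underside.
- objective: steel and black microscope objective with a green band, standing upright on its thread, 32 mm across, 50 mm tall; leave alone. Origin: centre of its underside.
- oil_bottle: small amber bottle with a black cap, 32 mm across, 65 mm tall; leave alone. Origin: centre of its underside.

How it is judged:
By the outcome, as a careful person would: the job done as asked, in the order asked, and still so for the second after the job is handed in, with the robot touching nothing.
It also fails if it takes over 72 s, if anything falls off the work surface, if the arm or the gripper's body presses on something with over 40 N, if the wrist force passes 120 N, or if a joint passes its speed limit or range.

## Working session

There is one attempt and no reset: what is moved stays moved. The work goes in short steps, Python scripts to look and compute and a shell command to move; the robot and the scene stay as the last step left them, time stands still between calls to the robot, and variables do not carry over. Pictures are saved under pics/ and viewed, and the job is handed in when it is done.

```bash
ls; mkdir -p pics
python3 - <<'E'
from bench import arm
import cv2
s=arm.read_state()
for k,v in s.items(): print(k,v)
for n in ["side","top"]:
    im,d=arm.get_image(n); cv2.imwrite(f"pics/{n}0.png",im)
    p=arm.camera_params(n); print(n,p)
E
```

```text
pics
clock 0.0
joints [ 1.43260222e+00  3.85545070e-01  6.59308380e-03 -4.96291419e-04
 -1.19403509e+00 -2.58608153e-01]
joint_vel [-4.22893977e-04 -1.16200276e-04 -2.35748143e-03  3.99761008e-04
  3.01572658e-04  5.57168247e-07]
joint_efforts [-9.46954460e-04 -3.92288840e+01  1.88403922e+01  4.18649286e+00
 -4.63301971e-03  1.03801221e-05]
position [241.42510112 576.24783884 403.61569929]
ee_rot [ 9.80364309e-01 -1.97191707e-01 -1.64313606e-04  1.10726746e-03]
contact_force [-0.22772798 -0.33759627 -0.79029716]
wrist_torque [0.00763949 0.05558918 0.01423916]
gripper_width 85.38362018252587
side {'mtx': array([[548.38565013,   0.        , 320.39285188],
       [  0.        , 548.38565013, 238.58139777],
       [  0.        ,   0.        ,   1.        ]]), 'k1': -0.0549248018855916, 'R': array([[ 0.99711463, -0.07403222, -0.01678254],
       [-0.06447956, -0.70933381, -0.70191732],
       [ 0.04006007,  0.70097416, -0.71206069]]), 't': array([-591.41454103,   91.90673904,  974.59168588])}
top {'mtx': array([[568.55521623,   0.        , 316.54808054],
       [  0.        , 568.55521623, 236.23405303],
       [  0.        ,   0.        ,   1.        ]]), 'k1': -0.13228829374242193, 'R': array([[-0.02757192, -0.99926401,  0.0266688 ],
       [-0.98816174,  0.02321832, -0.15164858],
       [ 0.15091776, -0.03053433, -0.98807464]]), 't': array([  3.73606451, 612.68229662, 974.33843083])}
```

View pics/side0.png

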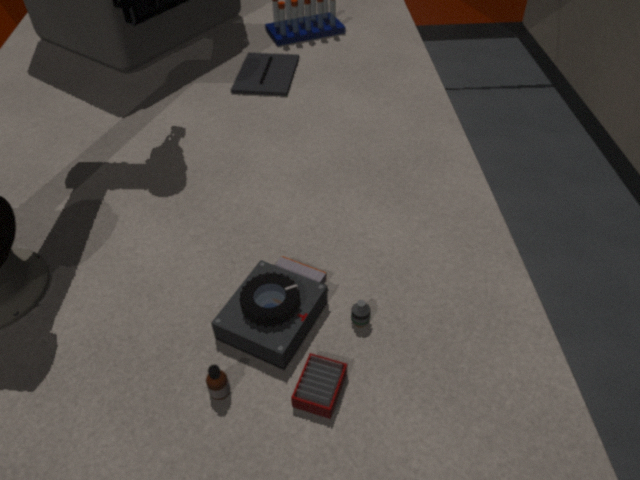

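View pics/top0.png

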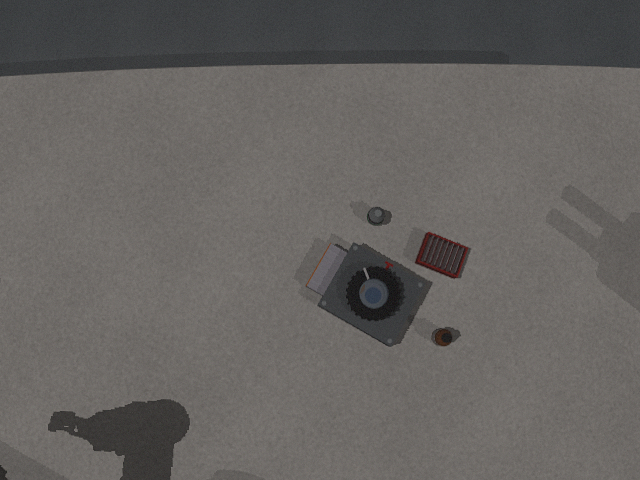

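```bash
cat > h.py <<'E'
import numpy as np, cv2
from bench import arm
def ray(p,uv):
    m=p["mtx"]; k=p["k1"]
    d=cv2.undistortPoints(np.array([[uv]],float),m,np.array([k,0,0,0,0.])).reshape(2)
    R=np.array(p["R"]);t=np.array(p["t"])
    o=-R.T@t; v=R.T@np.array([d[0],d[1],1.]); return o,v
def plane(p,uv,z):
    o,v=ray(p,uv); return (o+v*(z-o[2])/v[2])
def proj(p,X):
    c=np.array(p["R"])@np.array(X,float)+np.array(p["t"])
    s=c[:2]/c[2]; s=s*(1+p["k1"]*(s@s)); m=p["mtx"]
    return np.array([m[0,0]*s[0]+m[0,2],m[1,1]*s[1]+m[1,2]])
E
python3 - <<'E'
from h import *
p=arm.camera_params("top")
im=cv2.imread("pics/top0.png"); 
c=im[190:360,290:480]; cv2.imwrite("pics/top0c.png",cv2.resize(c,None,fx=4,fy=3.5,interpolation=cv2.INTER_CUBIC)*1)
hsv=cv2.cvtColor(im,cv2.COLOR_BGR2HSV)
red=((hsv[...,0]<8)|(hsv[...,0]>172))&(hsv[...,1]>130)&(hsv[...,2]>60)
n,l,s,ce=cv2.connectedComponentsWithStats(red.astype('uint8'))
for i in range(1,n):
    if s[i,4]>6: print(s[i],ce[i],plane(p,ce[i],45),plane(p,ce[i],0))
for nm,uv,z in [("ring",(375,293),68),("mark out",(365.5,268),68),("tl corner",(355,243),45),("r",(432,283),45),("b",(391,346),45),("l",(319,304),45),("bottle",(443,337),50),("obj",(376,216),50)]:
    print(nm,plane(p,uv,z))
E
```

```text
[417 232  51  45 271] [440.36900369 255.24723247] [ 572.72173218 -235.38670832   45.        ] [ 577.80870906 -246.7263214     0.        ]
[385 261   8   8  27] [387.96296296 264.51851852] [ 558.46048601 -138.79309292   45.        ] [ 562.91239524 -145.83129513    0.        ]
ring [ 506.99449741 -110.26285447   68.        ]
mark out [551.10953587 -95.35163078  68.        ]
tl corner [598.89251007 -80.84718143  45.        ]
r [ 522.94276278 -217.17179613   45.        ]
b [ 413.7440042  -138.02855194   45.        ]
l [491.42973718 -12.96291495  45.        ]
bottle [ 426.25409225 -230.89284777   50.        ]
obj [ 646.53964663 -120.32395722   50.        ]
```

View pics/top0c.png

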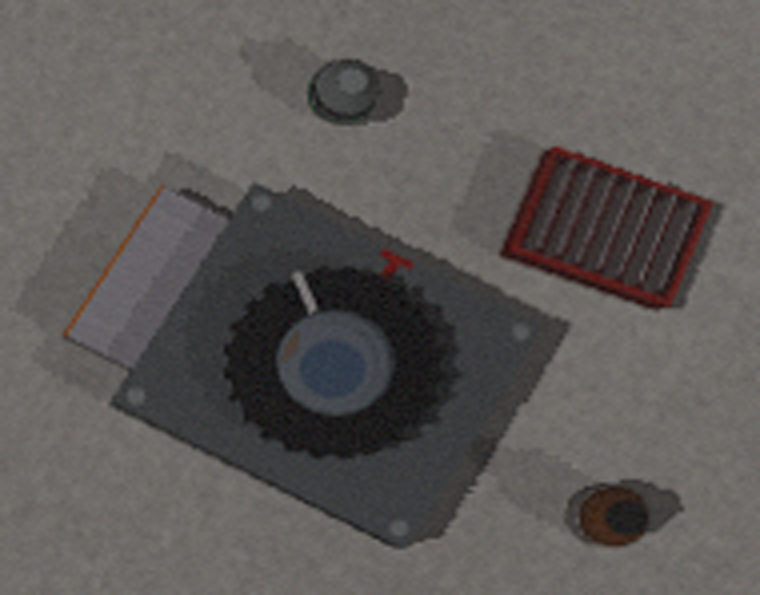

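```bash
cat >> h.py <<'E'
from scipy.spatial.transform import Rotation as Ro
def st():
    s=arm.read_state(); p=np.array(s["position"]); R=Ro.from_quat(s["ee_rot"]).as_matrix()
    return s,p,R
def psi(R): return np.degrees(np.arctan2(R[1,0],R[0,0]))
def rowto(P,ps=None):
    "row for world TCP P and tool-x world angle ps (deg)"
    s,p,R=st(); d=R.T@(np.array(P,float)-p)
    sp=0 if ps is None else -(((ps-psi(R))+180)%360-180)
    return [*np.round(d,1),round(sp,1)]
E
python3 - <<'E'
from h import *
s,p,R=st(); print(R,psi(R))
c=arm.camera_params("wrist"); print(c)
Rc=np.array(c["R"]);t=np.array(c["t"]); o=-Rc.T@t
print("cam in tool",R.T@(o-p),"axis in tool",R.T@Rc.T)
print(rowto([480,-60,404]))
im,d=arm.get_image("wrist"); cv2.imwrite("pics/w0.png",im)
E
```

```text
[[ 9.22250944e-01 -3.86591175e-01 -6.78157915e-04]
 [-3.86591754e-01 -9.22248978e-01 -1.90730314e-03]
 [ 1.11916117e-04  2.02118237e-03 -9.99997951e-01]] -22.742594043524402
{'mtx': array([[430.37852177,   0.        , 318.75997316],
       [  0.        , 430.37852177, 241.54173864],
       [  0.        ,   0.        ,   1.        ]]), 'k1': -0.06201072375547467, 'R': array([[-3.87632612e-01, -9.21813677e-01,  7.09784310e-04],
       [-8.79939063e-01,  3.70253102e-01,  2.97690923e-01],
       [-2.74678364e-01,  1.14770143e-01, -9.54662040e-01]]), 't': array([624.17389731, -39.78497621, 378.83851141])}
cam in tool [75.64579053  0.40203646 30.65131922] axis in tool [[-1.12889681e-03 -9.54628111e-01 -2.97798414e-01]
 [ 9.99998503e-01 -6.87181356e-04 -1.58796173e-03]
 [ 1.31127138e-03 -2.97799761e-01  9.54627458e-01]]
[np.float64(466.0), np.float64(494.6), np.float64(0.8), 0]
```

View pics/w0.png

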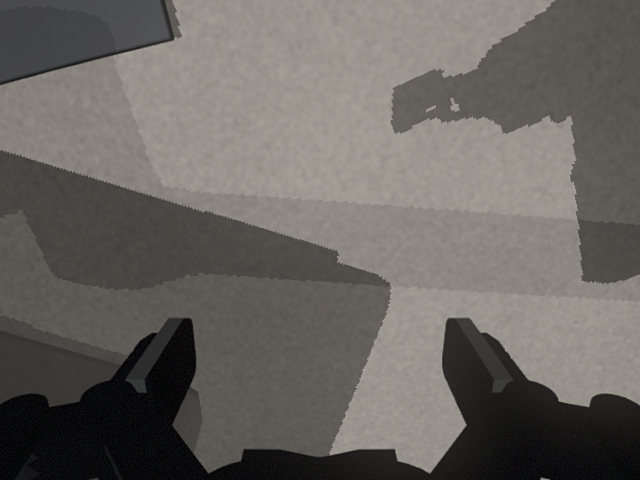

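```bash
python3 -c "
from h import *
print(rowto([479,-98,404]))"
python3 -m jog '[[[200,200,0,0],[480,530,0,0],[480,530,0,0],[480,530,0,0],[480,530,0,0]]]' 0
python3 -c "
from h import *
print(rowto([479,-98,404]))"
```

```text
[np.float64(479.8), np.float64(530.1), np.float64(0.8), 0]
clock: 0.78
position: [347.3, 280.3, 404.6]
ee_rot: [0.98, -0.197, -0.0, 0.001]
contact_force: [0.7, 0.4, -0.1]
gripper_width: -0.1
[np.float64(267.5), np.float64(298.2), np.float64(1.2), 0]
```

```bash
python3 -m jog '[[[60,60,0,0],[268,298,1,0],[268,298,1,0],[268,298,1,0],[268,298,1,0]]]'
python3 -m jog '[[[36,40,1,0],[36,40,1,0],[36,40,1,0],[36,40,1,0],[36,40,1,0]]]'
python3 - <<'E'
from h import *
s,p,R=st(); print(p,psi(R),s["joints"])
c=arm.camera_params("wrist")
im,d=arm.get_image("wrist"); cv2.imwrite("pics/w1.png",im); np.save("d1.npy",d)
import pickle; pickle.dump(c,open("c1.pkl","wb"))
E
```

```text
clock: 1.4
position: [450.7, -14.4, 404.5]
ee_rot: [0.98, -0.197, 0.0, 0.001]
contact_force: [2.1, 1.0, -0.1]
gripper_width: 0.3
clock: 2.02
position: [468.3, -64.1, 403.8]
ee_rot: [0.981, -0.196, 0.0, 0.0]
contact_force: [0.1, 0.6, -0.4]
gripper_width: 0.1
[468.2746356  -64.14171911 403.81076475] -22.554893466297646 [ 0.20911205  0.12367322 -0.35230781  0.00139752 -1.09435968  0.96738607]
```

View pics/w1.png

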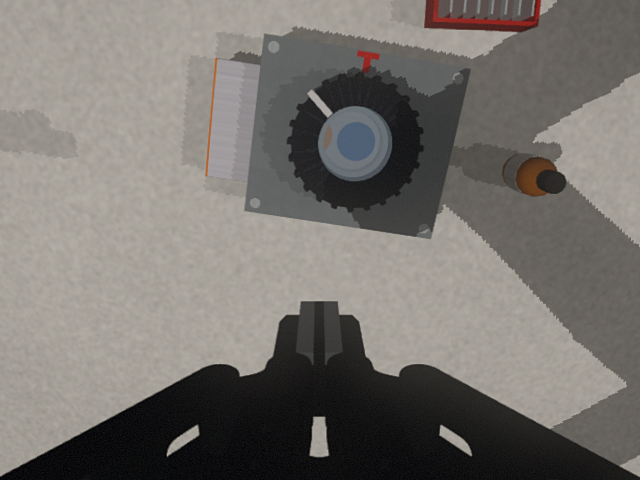

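```bash
cat >> h.py <<'E'
def cloud(c,d):
    H,W=d.shape; v,u=np.mgrid[0:H,0:W]
    q=cv2.undistortPoints(np.stack([u,v],-1).reshape(-1,1,2).astype(float),c["mtx"],np.array([c["k1"],0,0,0,0.])).reshape(H,W,2)
    X=np.dstack([q[...,0]*d,q[...,1]*d,d])-np.array(c["t"]); return X@np.array(c["R"])
def ringfit(X,d,z0=60,z1=78,c0=(507,-110)):
    m=(d>0)&(X[...,2]>z0)&(X[...,2]<z1)&(np.hypot(X[...,0]-c0[0],X[...,1]-c0[1])<60)
    pts=X[m][:,:2].astype(np.float32); zz=X[m][:,2]
    (cx,cy),r=cv2.minEnclosingCircle(pts); e=cv2.fitEllipse(cv2.convexHull(pts))
    return m,(cx,cy,r),e,np.median(zz)
E
python3 - <<'E'
from h import *
import pickle
c=pickle.load(open("c1.pkl","rb")); d=np.load("d1.npy"); im=cv2.imread("pics/w1.png")
X=cloud(c,d)
m,mc,e,z=ringfit(X,d); print("wrist",mc,e,z)
hsv=cv2.cvtColor(im,cv2.COLOR_BGR2HSV)
red=((hsv[...,0]<8)|(hsv[...,0]>172))&(hsv[...,1]>130)&(hsv[...,2]>60)
n,l,s,ce=cv2.connectedComponentsWithStats(red.astype('uint8'))
for i in range(1,n):
    if 30<s[i,4]<600: print("red",s[i],ce[i],X[l==i].mean(0))
# mark
cen=np.array(mc[:2]);
w=m&(im.min(2)>150)&(np.hypot(X[...,0]-cen[0],X[...,1]-cen[1])>28)
print("mark px",w.sum(),np.argwhere(w).mean(0)[::-1],X[w].mean(0))
for u,v in [(262,34),(470,68),(431,238),(245,210)]:
    print(plane(c,(u,v),45),X[v,u])
for u,v in [(308,320),(320,306),(332,340),(285,325),(290,345),(350,330),(250,390)]: 
    s,p,R=st(); print((u,v),(X[v,u]-p)@R,d[v,u])
for u,v in [(216,58),(206,176)]: print("drawer",plane(c,(u,v),30))
im2,d2=arm.get_image("top"); c2=arm.camera_params("top"); X2=cloud(c2,d2)
print("top",ringfit(X2,d2)[1:])
im3,d3=arm.get_image("side"); c3=arm.camera_params("side"); X3=cloud(c3,d3)
print("side",ringfit(X3,d3)[1:]); cv2.imwrite("pics/s1.png",im3)
E
```

```text
wrist (506.075439453125, -107.54916381835938, 48.24476623535156) ((506.289306640625, -107.48165130615234), (95.56082153320312, 95.93766021728516), 148.694580078125) 67.48379438612308
red [357  51  22  22 218] [367.00917431  59.03669725] [ 556.0967733  -137.66335488   50.44751233]
mark px 166 [318.75301205 102.22289157] [541.82739934 -95.03095391  68.82390507]
[600.51096857 -76.15645795  45.        ] [ 6.09105762e+02 -7.37652651e+01 -9.07061499e-02]
[ 522.90464237 -205.30296098   45.        ] [ 520.79812452 -220.94156415   -0.92915776]
[ 412.07416492 -138.19458777   45.        ] [ 394.31781411 -144.49052787   -1.29135352]
[489.89790435 -10.84932238  45.        ] [489.85273961 -10.77159196  44.69158186]
(308, 320) [ 10.44626364  -3.34233316 154.78615688] 137.8797
(320, 306) [ 10.23906399   0.52584474 165.43722484] 148.1035
(332, 340) [ 10.16471462   4.03098125 142.76992394] 126.481575
(285, 325) [  6.36074217 -11.15631039 159.01344906] 143.1434
(290, 345) [  6.43460782  -8.66041951 146.18418388] 130.87051
(350, 330) [  6.49881324  10.27036179 155.36891579] 139.59138
(250, 390) [  6.30573897 -17.57561553 124.17752407] 109.91388
drawer [601.69170802 -36.73886594  30.        ]
drawer [525.10851148   9.90709515  30.        ]
top ((548.4818115234375, -92.53834533691406, 13.649161338806152), ((548.8653564453125, -92.72795104980469), (5.779872417449951, 28.206811904907227), 22.81214141845703), np.float64(67.70007532542849))
side ((505.1085510253906, -108.59522247314453, 49.17882537841797), ((504.4101257324219, -108.81523132324219), (95.70584106445312, 97.02732849121094), 172.24417114257812), np.float64(66.63879205838843))
```

```bash
cat >> h.py <<'E'
C=np.array([506.2,-107.6]); DEL=20.
def u(a): return np.array([np.cos(np.radians(a)),np.sin(np.radians(a))])
def pose(phi,r,tipz,dl=None,C=None):
    dl=DEL if dl is None else dl; C=globals()["C"] if C is None else C
    ps=phi+180+dl
    xy=C+r*u(phi)-11*u(ps)-6.7*u(ps-90)
    return np.array([*xy,tipz+173]),ps
def row(T):
    s,p,R=st(); P,ps=T; d=R.T@(P-p); sp=-(((ps-psi(R))+180)%360-180)
    return [float(x) for x in (*np.round(d,1),round(sp,1))]
E
python3 - <<'E'
from h import *
d=np.load("d1.npy")
import pickle; c=pickle.load(open("c1.pkl","rb")); X=cloud(c,d)
s,p,R=st(); print(p)
for v in range(298,310): print(v,np.round((X[v,310]-p)@R,1),np.round((X[v,330]-p)@R,1))
P,ps=pose(-92.3,72,120); print(P,ps,rowto(P))
E
```

```text
[468.37075006 -64.52195086 403.75446725]
298 [-96.9  -8.8 403.4] [-97.3  10.1 404.1]
299 [-97.3  -8.8 401.9] [-97.7  10.1 402.8]
300 [-99.3  -8.8 404.1] [-99.3  10.2 404. ]
301 [ 10.2  -3.3 169.2] [ 10.3   3.8 168.9]
302 [ 10.5  -3.2 167.6] [ 10.6   3.8 167.4]
303 [ 10.6  -3.2 166.7] [ 10.5   3.7 166.9]
304 [ 10.2  -3.2 166.7] [ 10.    3.8 167.1]
305 [ 10.1  -3.2 166.1] [ 10.2   3.7 165.9]
306 [ 10.5  -3.2 164.5] [ 10.1   3.7 165.4]
307 [ 10.5  -3.1 163.7] [ 10.5   3.7 163.7]
308 [ 10.2  -3.1 163.6] [ 10.    3.7 164. ]
309 [ 10.4  -3.1 162.4] [ 10.5   3.6 162.3]
[ 500.27204268 -192.05829425  293.        ] 107.7 [np.float64(78.3), np.float64(105.4), np.float64(110.9), 0]
```

```bash
python3 -m jog '[[[30,30,25,10],[60,60,50,20],[78,105,80,31],[78,105,111,41],[78,105,111,52]]]'
python3 -m jog '[[[0,0,0,10.5],[0,0,0,21],[0,0,0,31.5],[0,0,0,42],[0,0,0,52.5]]]'
python3 -m jog '[[[0,0,0,10.5],[0,0,0,21],[0,0,0,31.5],[0,0,0,42],[0,0,0,52.5]]]'
python3 -m jog '[[[0,0,0,10.5],[0,0,0,21],[0,0,0,31.5],[0,0,0,42],[0,0,0,52.5]]]'
python3 - <<'E'
from h import *
s,p,R=st(); print(p,psi(R),s["joints"])
print(row(pose(-92.3,72,120)),row(pose(-92.3,60,52)),row(pose(-92.3,60,90)))
E
```

```text
clock: 2.8
position: [499.2, -191.9, 289.9]
ee_rot: [0.795, -0.607, -0.002, 0.002]
contact_force: [0.3, 0.6, 0.6]
gripper_width: 0.2
clock: 3.42
position: [499.4, -191.6, 290.0]
ee_rot: [-0.442, 0.897, 0.001, -0.003]
contact_force: [-0.5, -0.1, 0.5]
gripper_width: 0.1
clock: 4.05
position: [499.5, -191.2, 290.0]
ee_rot: [0.003, 1.0, -0.0, -0.003]
contact_force: [-0.4, -0.9, 0.1]
gripper_width: 0.1
clock: 4.68
position: [499.7, -190.9, 290.1]
ee_rot: [0.448, 0.894, -0.001, -0.002]
contact_force: [0.3, -0.7, 0.7]
gripper_width: 0.5
[ 499.71813832 -190.85089981  290.05898145] 126.80253940511895 [-6.12882408e-02  3.48931382e-01 -3.68175761e-01  9.02589013e-04
 -8.59127941e-01 -2.43856339e+00]
[-1.3, -0.3, -2.9, 19.1] [7.8, 7.6, 65.0, 19.1] [7.9, 7.4, 27.0, 19.1]
```

```bash
python3 -m jog '[[[0,0,10,10],[0,0,20,19],[8,7.6,40,19],[8,7.6,62,19],[8,7.6,62,19]]]'
python3 - <<'E'
from h import *
s,p,R=st(); print(p,psi(R),s["contact_force"])
c=arm.camera_params("wrist")
im,d=arm.get_image("wrist"); cv2.imwrite("pics/w2.png",im); X=cloud(c,d)
m,mc,e,z=ringfit(X,d); print("wrist",mc,e,z)
cen=C
w=m&(im.min(2)>150)&(np.hypot(X[...,0]-cen[0],X[...,1]-cen[1])>28)
print("mark px",w.sum(),np.argwhere(w).mean(0)[::-1],X[w].mean(0), np.degrees(np.arctan2(*(X[w].mean(0)[:2]-cen)[::-1])))
print(row(pose(-92.3,50,53)),row(pose(-92.3,46,53)))
E
```

```text
clock: 5.3
position: [500.3, -179.5, 226.7]
ee_rot: [0.589, 0.808, -0.003, -0.004]
contact_force: [0.6, -0.2, -0.0]
gripper_width: 0.0
[ 500.29337499 -179.48358114  226.7296797 ] 107.83864379540906 [ 0.57133823 -0.20114231 -0.02513877]
wrist (508.6213073730469, -115.7060775756836, 54.810508728027344) ((506.3105773925781, -113.17415618896484), (94.68677520751953, 112.87914276123047), 4.639671802520752) 67.6029082096495
mark px 254 [567.67322835 140.7992126 ] [547.33535854 -92.63783938  68.75712797] 19.98784067732847
[9.0, 3.3, 1.8, 0.1] [12.8, 4.6, 1.8, 0.1]
```

View pics/w2.png

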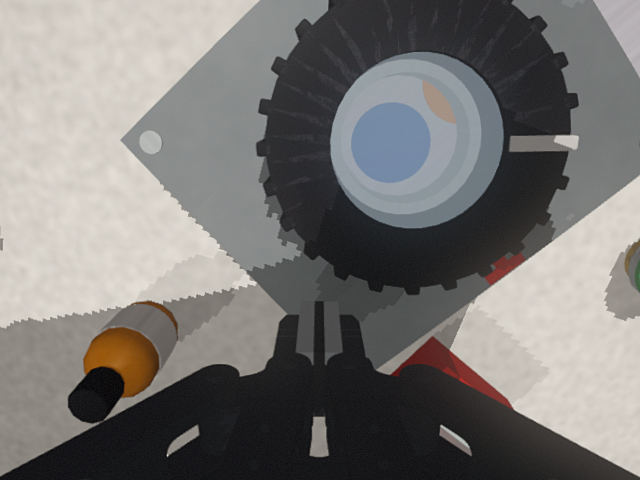

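Run:
```python
from h import *
c=arm.camera_params("wrist")
for ph in (-92.3,-100.8+0,-85.8):
  for r in(45,48):
    for z in (68,53,46): print(ph,r,z,proj(c,[*(C+r*u(ph)),z]).round(0))
s,p,R=st(); print("corner now",proj(c,p+R@np.array([11,6.7,173])),proj(c,p+R@np.array([11,-6.7,173])),proj(c,p+R@np.array([10.3,6.7,169.5])))
im=cv2.imread("pics/w2.png")
cv2.imwrite("pics/w2c.png",cv2.resize(im[200:350,260:460],None,fx=4,fy=4))
```

```text
-92.3 45 68 [360. 276.]
-92.3 45 53 [357. 260.]
-92.3 45 46 [355. 254.]
-92.3 48 68 [357. 284.]
-92.3 48 53 [354. 268.]
-92.3 48 46 [352. 261.]
-100.8 45 68 [342. 268.]
-100.8 45 53 [340. 253.]
-100.8 45 46 [339. 247.]
-100.8 48 68 [337. 276.]
-100.8 48 53 [336. 260.]
-100.8 48 46 [335. 254.]
-85.8 45 68 [375. 280.]
-85.8 45 53 [370. 264.]
-85.8 45 46 [368. 258.]
-85.8 48 68 [373. 288.]
-85.8 48 53 [368. 272.]
-85.8 48 46 [366. 265.]
corner now [339.11674623 296.92261093] [302.03477994 296.9844458 ] [339.54655038 302.88103906]
```

View pics/w2c.png

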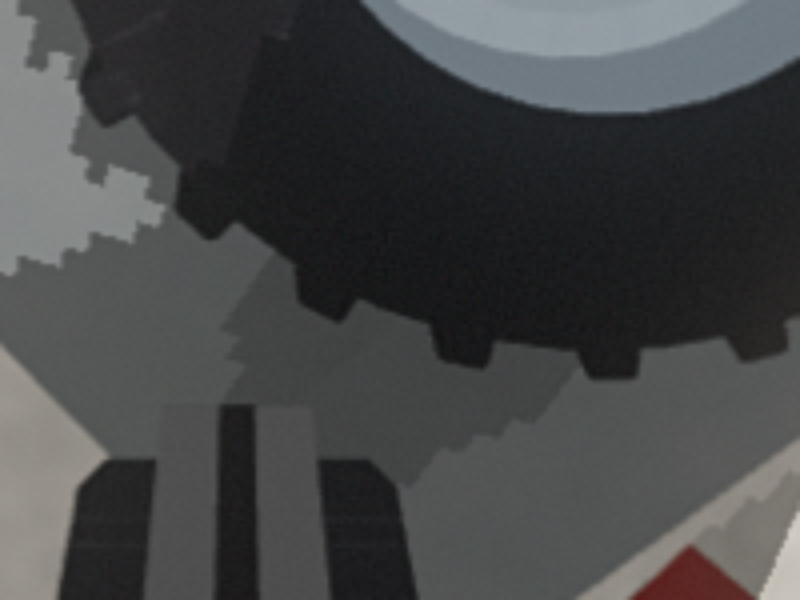

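```bash
python3 -m jog '[[[4,2,1.5,0],[9,3.5,1.5,0],[11,4,1.5,0],[13,5,1.5,0],[13,5,1.5,0]]]'
python3 - <<'E'
from h import *
s,p,R=st(); print(p,psi(R),s["contact_force"])
im,d=arm.get_image("wrist"); cv2.imwrite("pics/w3.png",im[150:390,200:520].repeat(2,0).repeat(2,1))
for f in range(1,6): print(row(pose(-92.3+8*f,46,53)))
E
```

```text
clock: 5.98
position: [501.6, -166.1, 226.7]
ee_rot: [0.589, 0.808, -0.002, -0.002]
contact_force: [-1.0, -3.7, 1.1]
gripper_width: 0.0
[ 501.59330453 -166.08197515  226.67750886] 107.86628390810627 [-1.00174973 -3.67356378  1.10458785]
[-2.5, 7.5, 0.6, -7.8]
[-4.0, 15.6, 0.5, -15.8]
[-4.4, 23.8, 0.5, -23.8]
[-3.6, 31.9, 0.4, -31.8]
[-1.7, 39.9, 0.4, -39.8]
```

View pics/w3.png

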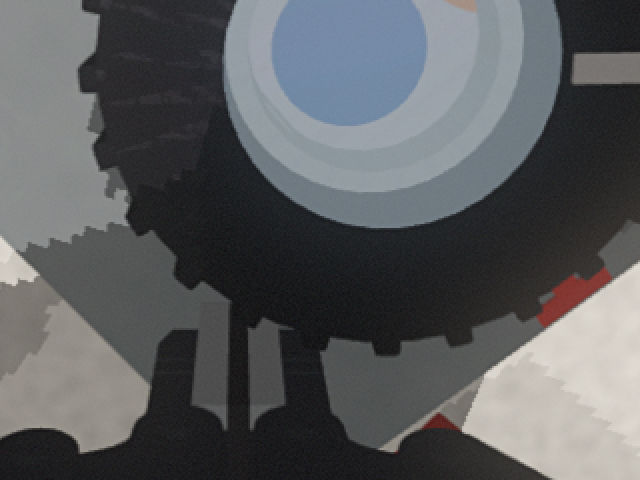

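```bash
python3 -m jog '[[[-2.5,7.5,0.5,-8],[-4,15.6,0.5,-16],[-4.4,23.8,0.5,-24],[-3.6,31.9,0.5,-32],[-1.7,39.9,0.5,-40]]]'
cat > chk.py <<'E'
from h import *
import sys
s,p,R=st(); cr=p+R@np.array([11,6.7,173]); q=cr[:2]-C
print(p,"psi",psi(R),"F",np.round(s["contact_force"],1),"corner phi",np.degrees(np.arctan2(q[1],q[0])),"r",np.hypot(*q),"q6",s["joints"][5])
c=arm.camera_params("wrist"); im,d=arm.get_image("wrist"); X=cloud(c,d)
cv2.imwrite(f"pics/{sys.argv[1]}.png",cv2.resize(im,None,fx=.8,fy=.8,interpolation=cv2.INTER_AREA))
rr=np.hypot(X[...,0]-C[0],X[...,1]-C[1]); m=(d>0)&(rr>29)&(rr<45)&(X[...,2]>60)&(X[...,2]<82)&(im.min(2)>110)
if m.sum()>20:
    a=X[m][:,:2]-C; print("mark n",m.sum(),"ang",np.degrees(np.arctan2(a[:,1].mean(),a[:,0].mean())),"z",np.median(X[m][:,2]))
phi=float(np.degrees(np.arctan2(q[1],q[0]))) if len(sys.argv)<3 else float(sys.argv[2])
st_=float(sys.argv[3]) if len(sys.argv)>3 else 9
r=float(sys.argv[4]) if len(sys.argv)>4 else 46; z=float(sys.argv[5]) if len(sys.argv)>5 else 53
for f in range(1,6): print(row(pose(phi+st_*f,r,z)))
E
python3 chk.py w4 -52.3
```

```text
clock: 6.65
position: [540.1, -156.0, 226.1]
ee_rot: [0.275, 0.961, -0.002, -0.003]
contact_force: [0.0, -4.1, 2.7]
gripper_width: -0.0
[ 540.14364784 -156.00911431  226.09793007] psi 148.09960871043415 F [ 0.  -4.1  2.7] corner phi -54.11100024226971 r 45.91368791214537 q6 -2.1367234409684337
mark n 750 ang 53.967740541956154 z 69.19858286853304
[-2.2, 8.2, 0.0, -8.4]
[-3.8, 17.3, -0.0, -17.4]
[-3.8, 26.5, -0.1, -26.4]
[-2.5, 35.6, -0.1, -35.4]
[0.3, 44.4, -0.1, -44.4]
```

View pics/w4.png

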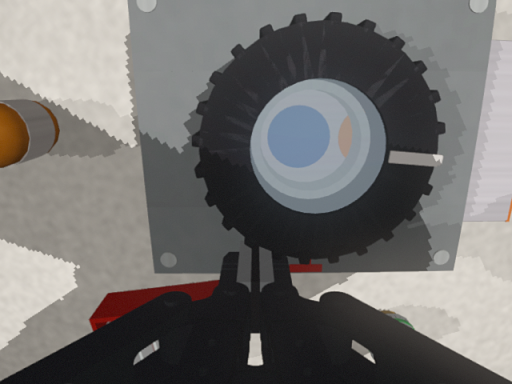

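```bash
python3 -m jog '[[[-2.2,8.2,0,-8.5],[-3.8,17.3,0,-17.5],[-3.8,26.5,0,-26.5],[-2.5,35.6,0,-35.5],[0.3,44.4,0,-44.5]]]'
python3 chk.py w5 -7.3
```

```text
clock: 7.32
position: [564.6, -117.7, 226.3]
ee_rot: [-0.113, 0.994, -0.001, -0.002]
contact_force: [0.4, -3.3, 2.2]
gripper_width: 0.3
[ 564.59128441 -117.74224884  226.2785693 ] psi -167.02287251965137 F [ 0.4 -3.3  2.2] corner phi -8.047697813108165 r 45.88448193329335 q6 -1.421564651794466
mark n 818 ang 100.73343274416617 z 69.49774032584881
[-2.1, 8.2, 0.3, -8.5]
[-3.6, 17.3, 0.2, -17.5]
[-3.7, 26.5, 0.2, -26.5]
[-2.3, 35.6, 0.2, -35.5]
[0.5, 44.4, 0.2, -44.5]
```

```bash
python3 -m jog '[[[-2.1,8.2,0.2,-8.5],[-3.6,17.3,0.2,-17.5],[-3.7,26.5,0.2,-26.5],[-2.3,35.6,0.2,-35.5],[0.5,44.4,0.2,-44.5]]]'
python3 chk.py w6 37.7
```

```text
clock: 8.0
position: [554.6, -73.8, 226.5]
ee_rot: [-0.483, 0.875, -0.0, -0.001]
contact_force: [1.5, -2.8, 1.1]
gripper_width: -0.1
[554.57601666 -73.75962998 226.50231301] psi -122.19504900396647 F [ 1.5 -2.8  1.1] corner phi 37.27109160304151 r 45.91550107023303 q6 -0.7212464470262707
mark n 769 ang 146.06747098237597 z 69.8463074541411
[-2.4, 8.3, 0.5, -8.7]
[-3.9, 17.4, 0.5, -17.7]
[-4.0, 26.6, 0.5, -26.7]
[-2.6, 35.7, 0.5, -35.7]
[0.2, 44.5, 0.5, -44.7]
```

```bash
python3 -m jog '[[[-2.4,8.3,0.5,-8.7],[-3.9,17.4,0.5,-17.7],[-4,26.6,0.5,-26.7],[-2.6,35.7,0.5,-35.7],[0.2,44.5,0.5,-44.7]]]'
python3 chk.py w7 82.7
```

```text
clock: 8.68
position: [517.1, -49.5, 226.5]
ee_rot: [0.781, -0.624, 0.001, -0.0]
contact_force: [3.8, -1.2, -0.2]
gripper_width: 0.2
[517.08724683 -49.53171073 226.53904618] psi -77.26778914480064 F [ 3.8 -1.2 -0.2] corner phi 81.15057836565452 r 46.32834995061897 q6 0.0036547747663959753
mark n 760 ang -170.4788135684607 z 70.13878856694481
[-2.5, 8.5, 0.4, -8.8]
[-4.0, 17.6, 0.4, -17.8]
[-4.0, 26.8, 0.4, -26.8]
[-2.6, 35.9, 0.4, -35.8]
[0.2, 44.7, 0.4, -44.8]
```

```bash
python3 -m jog '[[[-2.5,8.5,0.4,-8.8],[-4,17.6,0.4,-17.8],[-4,26.8,0.4,-26.8],[-2.6,35.9,0.4,-35.8],[0.2,44.7,0.4,-44.8]]]'
python3 chk.py w8 127.7
```

```text
clock: 9.35
position: [473.1, -59.0, 226.6]
ee_rot: [0.96, -0.279, 0.002, -0.001]
contact_force: [1.6, 3.5, 2.2]
gripper_width: -0.1
[473.13947147 -59.00233276 226.56255716] psi -32.35095418245024 F [1.6 3.5 2.2] corner phi 125.58267782405586 r 45.849030168619656 q6 0.7892772656570939
mark n 767 ang -126.7287522008797 z 70.4210136368002
[-2.6, 8.7, 0.4, -8.9]
[-4.0, 17.8, 0.4, -17.9]
[-4.0, 27.0, 0.4, -26.9]
[-2.6, 36.1, 0.3, -35.9]
[0.2, 44.9, 0.3, -44.9]
```

View pics/w8.png

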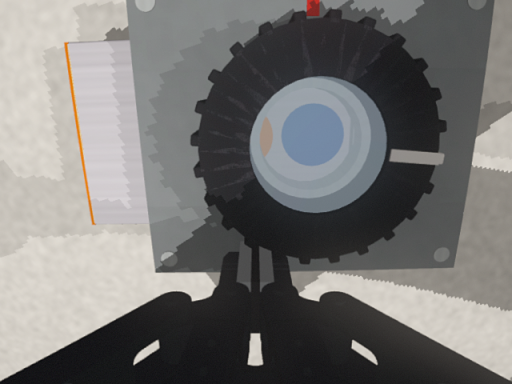

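```bash
python3 -m jog '[[[-2.6,8.7,0.4,-8.9],[-4,17.8,0.4,-17.9],[-4,27,0.4,-26.9],[-2.6,36.1,0.4,-35.9],[0.2,44.9,0.4,-44.9]]]'
python3 chk.py w9 172.7
```

```text
clock: 10.02
position: [448.2, -97.6, 226.0]
ee_rot: [0.994, 0.109, 0.001, -0.001]
contact_force: [0.2, 2.4, 2.8]
gripper_width: -0.1
[448.20232731 -97.56806491 225.95764412] psi 12.565590387808626 F [0.2 2.4 2.8] corner phi 172.21124437238458 r 45.872952632093295 q6 1.651348699498998
mark n 838 ang -80.37895163534958 z 70.80401457624711
[-2.4, 8.3, -0.2, -9.0]
[-3.8, 17.4, -0.2, -18.0]
[-3.8, 26.6, -0.2, -27.0]
[-2.4, 35.7, -0.2, -36.0]
[0.5, 44.4, -0.2, -45.0]
```

```bash
python3 -m jog '[[[-2.4,8.3,-0.2,-9],[-3.8,17.4,-0.2,-18],[-3.8,26.6,-0.2,-27],[-2.4,35.7,-0.2,-36],[0.5,44.4,-0.2,-45]]]'
python3 chk.py w10 217.7
```

```text
clock: 10.7
position: [457.5, -141.4, 225.5]
ee_rot: [0.877, 0.481, -0.0, -0.002]
contact_force: [-1.9, 2.7, 1.9]
gripper_width: -0.2
[ 457.45509828 -141.4337065   225.50744575] psi 57.498459980769276 F [-1.9  2.7  1.9] corner phi -143.5359344889283 r 46.653457859615955 q6 2.538060384120851
mark n 843 ang -36.960868244682054 z 71.27462873386057
[-2.3, 8.7, -0.5, -9.0]
[-3.7, 17.8, -0.5, -18.0]
[-3.7, 27.0, -0.5, -27.0]
[-2.3, 36.1, -0.6, -36.0]
[0.6, 44.8, -0.6, -45.0]
```

Run:
```python
from h import *
print(row(pose(-146,49,53)),row(pose(-147,60,53)),row(pose(-147,62,100)))
```

```text
[-0.6, -4.8, -0.5, 3.7] [-10.1, -10.3, -0.5, 4.7] [-11.9, -11.3, -47.5, 4.7]
```

```bash
python3 -m jog '[[[-3,-1.5,0,1],[-6,-3.5,0,2],[-10,-6,0,5],[-12,-9,-20,15],[-12,-11,-47,25]]]'
python3 - <<'E'
from h import *
s,p,R=st(); print(p,psi(R),s["contact_force"])
P,ps=pose(-88.5,66,100); print(P,ps,rowto(P))
E
```

```text
clock: 11.38
position: [441.7, -146.3, 272.4]
ee_rot: [0.961, 0.277, -0.002, -0.002]
contact_force: [0.6, 0.5, -0.3]
gripper_width: 0.0
[ 441.69062263 -146.29633042  272.40562311] 32.136327347583894 [ 0.55925539  0.50616754 -0.26299162]
[ 505.72539438 -186.26753492  273.        ] 111.5 [np.float64(33.0), np.float64(67.9), np.float64(-0.9), 0]
```

```bash
python3 -m jog '[[[7,14,0,10.5],[14,28,0,21],[21,42,0,31.5],[28,56,0,42],[33,68,0,53]]]'
for i in 1 2 3 4; do python3 -m jog '[[[0,0,0,10.6],[0,0,0,21.2],[0,0,0,31.8],[0,0,0,42.4],[0,0,0,53]]]' | head -2; done
python3 - <<'E'
from h import *
s,p,R=st(); print(p,psi(R),s["joints"][5])
print(row(pose(-88.5,62,56)),row(pose(-88.5,50,56)),row(pose(-88.5,46,56)))
E
```

```text
clock: 12.0
position: [506.0, -186.4, 271.9]
ee_rot: [0.983, -0.184, -0.002, -0.001]
contact_force: [0.4, 0.5, -0.4]
gripper_width: -0.2
clock: 12.62
position: [505.7, -186.3, 271.8]
clock: 13.25
position: [505.4, -186.1, 271.7]
clock: 13.88
position: [505.0, -185.9, 271.5]
clock: 14.5
position: [504.7, -185.8, 271.4]
[ 504.7477255  -185.77135353  271.40200905] 124.53776593755025 -2.484995129567422
[2.2, 2.8, 42.4, 13.0] [12.2, 9.4, 42.4, 13.0] [15.6, 11.5, 42.5, 13.0]
```

```bash
python3 -m jog '[[[2,3,15,7],[2,3,42,13],[2,3,42,13],[7,6,42,13],[12,9.4,42,13]]]'
python3 chk.py w11 -88.5 9 46 56; python3 -c "
from h import *
print(row(pose(-88.5,46,56)))"
```

```text
clock: 15.12
position: [505.8, -170.1, 230.5]
ee_rot: [0.562, 0.827, 0.0, -0.002]
contact_force: [0.3, -0.1, -0.4]
gripper_width: -0.0
[ 505.7630346  -170.09761073  230.49428133] psi 111.54378156828017 F [ 0.3 -0.1 -0.4] corner phi -88.52689073317069 r 49.39957365148131 q6 -2.7419531950551455
mark n 585 ang -35.85457453186737 z 71.43788532017281
[0.4, 9.5, 1.4, -8.9]
[-1.1, 18.6, 1.4, -17.9]
[-1.1, 27.8, 1.4, -26.9]
[0.4, 36.9, 1.4, -35.9]
[3.2, 45.7, 1.4, -44.9]
[3.2, 0.7, 1.4, 0.1]
```

View pics/w11.png

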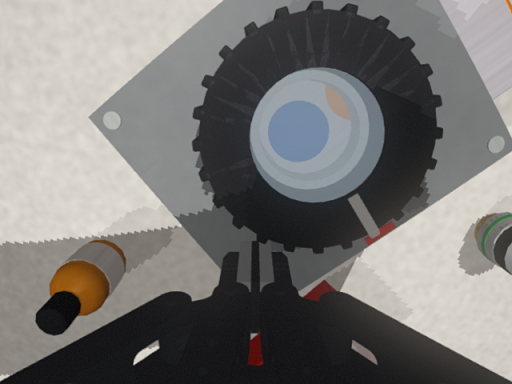

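Ring intact at about 355° (mark at px (365,215), just short of the pointer at (378,235)); the corner is placed in a gap. Insert and push on.

```bash
python3 -m jog '[[[3.2,0.7,1,0],[3.2,5,1,-4.5],[1,14,1,-13.5],[0,23,1,-22.5],[0.5,32.3,1,-31.5]]]'
python3 chk.py w12 -57 9 46 56
```

```text
clock: 15.8
position: [535.8, -158.1, 230.1]
ee_rot: [0.314, 0.949, 0.0, -0.001]
contact_force: [-0.6, -3.5, 2.2]
gripper_width: -0.3
[ 535.79506973 -158.05875824  230.07391248] psi 143.36023357300505 F [-0.6 -3.5  2.2] corner phi -57.53363334926671 r 45.391887398831386 q6 -2.2118318005850544
mark n 590 ang -9.856533529100027 z 71.60125474270887
[-2.8, 7.8, 1.0, -8.4]
[-4.3, 16.9, 1.0, -17.4]
[-4.4, 26.1, 1.0, -26.4]
[-3.1, 35.2, 1.0, -35.4]
[-0.3, 44.0, 1.1, -44.4]
```

```bash
python3 -m jog '[[[-2.8,7.8,1,-8.4],[-4.3,16.9,1,-17.4],[-4.4,26.1,1,-26.4],[-3.1,35.2,1,-35.4],[-0.3,44,1,-44.4]]]'
python3 chk.py w13 -12 9 46 56
```

```text
clock: 16.48
position: [563.1, -122.4, 229.8]
ee_rot: [-0.071, 0.997, 0.0, -0.0]
contact_force: [-1.0, -2.6, 2.3]
gripper_width: -0.3
[ 563.12012105 -122.40120039  229.78992461] psi -171.82760196014235 F [-1.  -2.6  2.3] corner phi -12.101633982405394 r 45.939249725047105 q6 -1.4942816275120423
mark n 627 ang 36.55178580187519 z 71.96283198405892
[-2.4, 8.1, 0.7, -8.6]
[-3.9, 17.2, 0.7, -17.6]
[-4.0, 26.4, 0.7, -26.6]
[-2.6, 35.5, 0.7, -35.6]
[0.2, 44.2, 0.7, -44.6]
```

```bash
python3 -m jog '[[[-2.4,8.1,0.7,-8.6],[-3.9,17.2,0.7,-17.6],[-4,26.4,0.7,-26.6],[-2.6,35.5,0.7,-35.6],[0.2,44.2,0.7,-44.6]]]'
python3 chk.py w14 33 9 46 56
```

```text
clock: 17.15
position: [557.0, -77.9, 229.7]
ee_rot: [-0.447, 0.895, -0.0, 0.001]
contact_force: [0.8, -3.0, 0.8]
gripper_width: 0.1
[557.02572294 -77.88257131 229.73924792] psi -126.89557412933759 F [ 0.8 -3.   0.8] corner phi 32.599399222212845 r 46.443201709287095 q6 -0.7928178666557848
mark n 628 ang 81.19029580475495 z 72.3738359848641
[-2.6, 8.2, 0.7, -8.7]
[-4.1, 17.3, 0.7, -17.7]
[-4.1, 26.5, 0.7, -26.7]
[-2.7, 35.6, 0.7, -35.7]
[0.1, 44.4, 0.7, -44.7]
```

```bash
python3 -m jog '[[[-2.6,8.2,0.7,-8.7],[-4.1,17.3,0.7,-17.7],[-4.1,26.5,0.7,-26.7],[-2.7,35.6,0.7,-35.7],[0.1,44.4,0.7,-44.7]]]'
python3 chk.py w15 78 9 46 56
```

```text
clock: 17.82
position: [521.7, -50.5, 229.8]
ee_rot: [0.755, -0.656, 0.002, -0.002]
contact_force: [2.6, -1.2, -0.1]
gripper_width: 0.2
[521.7495759  -50.54056398 229.76442287] psi -81.94618593313194 F [ 2.6 -1.2 -0.1] corner phi 75.88605073395648 r 46.87539144995448 q6 -0.0724842606457894
mark n 626 ang 124.40519398600291 z 72.60828777176133
[-2.5, 8.6, 0.6, -8.8]
[-4.0, 17.6, 0.6, -17.8]
[-4.0, 26.9, 0.5, -26.8]
[-2.6, 36.0, 0.5, -35.8]
[0.2, 44.7, 0.5, -44.8]
```

```bash
python3 -m jog '[[[-2.5,8.6,0.6,-8.8],[-4,17.6,0.6,-17.8],[-4,26.9,0.6,-26.8],[-2.6,36,0.6,-35.8],[0.2,44.7,0.6,-44.8]]]'
python3 chk.py w16 123 9 46 56
```

```text
clock: 18.5
position: [477.3, -56.2, 229.7]
ee_rot: [0.948, -0.317, 0.003, -0.003]
contact_force: [1.4, 4.7, 2.2]
gripper_width: 0.1
[477.2946426  -56.19812002 229.71921919] psi -37.0139056942953 F [1.4 4.7 2.2] corner phi 119.54517541916522 r 45.99859663968935 q6 0.7053664586279218
mark n 632 ang 167.78463987494564 z 72.89728117733097
[-2.5, 8.8, 0.5, -8.8]
[-3.9, 17.9, 0.4, -17.8]
[-3.9, 27.1, 0.3, -26.8]
[-2.5, 36.2, 0.3, -35.8]
[0.3, 45.0, 0.2, -44.8]
```

```bash
python3 -m jog '[[[-2.5,8.8,0.4,-8.8],[-3.9,17.9,0.4,-17.8],[-3.9,27.1,0.4,-26.8],[-2.5,36.2,0.3,-35.8],[0.3,45,0.2,-44.8]]]'
python3 chk.py w17 168 9 46 56
```

```text
clock: 19.18
position: [449.0, -92.8, 229.1]
ee_rot: [0.998, 0.068, 0.003, -0.002]
contact_force: [-0.7, 4.5, 2.6]
gripper_width: 0.2
[449.02313329 -92.81102042 229.14307389] psi 7.80265924154995 F [-0.7  4.5  2.6] corner phi 166.93050936172514 r 45.54980983997619 q6 1.5596718070643998
mark n 646 ang -145.56336016674436 z 73.25001027656876
[-2.1, 8.3, 0.0, -9.0]
[-3.6, 17.4, 0.0, -18.0]
[-3.6, 26.6, -0.0, -27.0]
[-2.1, 35.7, -0.0, -36.0]
[0.7, 44.5, -0.0, -45.0]
```

View pics/w17.png

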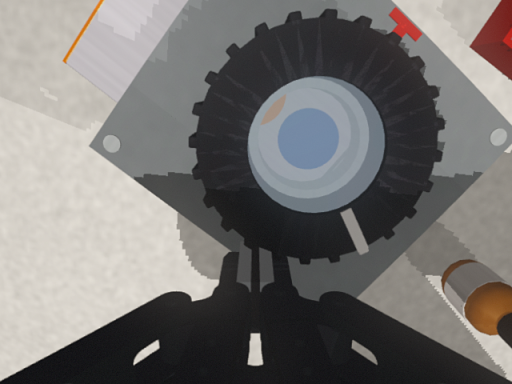

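```bash
python3 -m jog '[[[-2.1,8.3,0,-9],[-3.6,17.4,0,-18],[-3.6,26.6,0,-27],[-2.1,35.7,0,-36],[0.7,44.5,0,-45]]]'
python3 chk.py w18 213 5 46 56
```

```text
clock: 19.85
position: [454.8, -137.5, 228.6]
ee_rot: [0.896, 0.444, 0.002, -0.001]
contact_force: [-1.7, 3.2, 2.1]
gripper_width: -0.1
[ 454.81037019 -137.50285998  228.62239891] psi 52.74610914971236 F [-1.7  3.2  2.1] corner phi -147.89663990565094 r 46.074251470953044 q6 2.448502887019905
mark n 643 ang -100.90947424877108 z 73.64234746406268
[-1.0, 4.7, -0.4, -5.1]
[-2.4, 9.6, -0.4, -10.1]
[-3.2, 14.6, -0.4, -15.1]
[-3.7, 19.7, -0.4, -20.1]
[-3.7, 24.9, -0.4, -25.1]
```

```bash
python3 -m jog '[[[-3,-1.5,0,1],[-6,-3.5,0,2],[-10,-6,0,5],[-12,-9,-20,15],[-12,-11,-50,25]]]'
python3 - <<'E'
from h import *
s,p,R=st(); print(p,psi(R),s["contact_force"])
T=pose(102.5,64,110); print(T,row(T))
E
```

```text
clock: 20.52
position: [438.5, -141.1, 278.4]
ee_rot: [0.972, 0.237, 0.0, -0.002]
contact_force: [1.6, -0.1, 0.6]
gripper_width: 0.2
[ 438.51940958 -141.11065039  278.36069909] 27.389813846775155 [ 1.56591565 -0.07808537  0.6252786 ]
(array([492.0882917 , -32.23984226, 283.        ]), 302.5) [97.7, -72.0, -4.2, 84.9]
```

```bash
python3 -m jog '[[[10,-20,-5,10.6],[30,-40,-5,21.2],[60,-60,-5,31.8],[80,-72,-5,42.4],[98,-72,-5,53]]]'
python3 - <<'E'
from h import *
s,p,R=st(); print(p,psi(R),s["contact_force"])
print(row(pose(102.5,64,110)),row(pose(102.5,62,59)),row(pose(102.5,50,59)))
E
```

```text
clock: 21.15
position: [492.4, -30.9, 283.8]
ee_rot: [0.974, -0.226, -0.0, -0.002]
contact_force: [0.8, -1.0, -1.0]
gripper_width: 0.0
[492.40838629 -30.93792299 283.80922434] -26.0879611280271 [ 0.80914859 -0.97289546 -0.97247098]
[0.3, 1.3, 0.8, 31.4] [1.6, 3.1, 51.8, 31.4] [9.1, 12.4, 51.8, 31.4]
```

```bash
python3 -m jog '[[[0,1,1,10.5],[0,1,10,21],[1.6,3,30,31.4],[1.6,3,52,31.4],[5,8,52,31.4]]]'
python3 chk.py w19 102.5 9 46 59; python3 -c "
from h import *
print(row(pose(102.5,50,59)),row(pose(102.5,46,59)))"
```

```text
clock: 21.78
position: [492.6, -40.2, 230.5]
ee_rot: [0.876, -0.482, -0.002, -0.0]
contact_force: [-0.8, -0.5, 0.5]
gripper_width: 0.3
[492.60515995 -40.17286117 230.4889194 ] psi -57.6018519591658 F [-0.8 -0.5  0.5] corner phi 104.29373731697036 r 56.83770895099045 q6 0.32355832936911827
mark n 997 ang -99.84405297173697 z 73.73693563724481
[6.4, 11.4, -0.5, -9.1]
[4.9, 20.5, -0.5, -18.1]
[4.9, 29.7, -0.5, -27.1]
[6.4, 38.8, -0.5, -36.1]
[9.3, 47.5, -0.5, -45.1]
[5.4, 1.3, -0.5, -0.1] [9.2, 2.6, -0.5, -0.1]
```

View pics/w19.png

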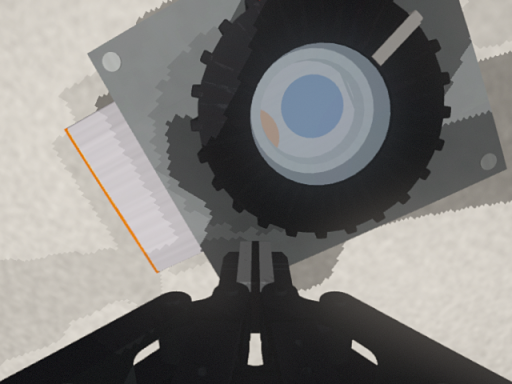

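```bash
python3 -m jog '[[[5.4,1.3,-0.5,0],[9.2,2.6,-0.5,0],[7,10,-0.5,-8],[6,19,-0.5,-16.5],[5.5,28,-0.5,-25]]]'
python3 chk.py w20 127.5 8 46 59
```

```text
clock: 22.45
position: [473.5, -60.0, 233.0]
ee_rot: [0.961, -0.278, 0.001, -0.003]
contact_force: [1.7, 3.4, -0.7]
gripper_width: -0.3
[473.47871747 -59.97238641 233.01050799] psi -32.31149189396918 F [ 1.7  3.4 -0.7] corner phi 125.59923707250198 r 45.36851019600596 q6 0.7974537346326501
mark n 882 ang -81.68055141479006 z 73.89368923277262
[-3.1, 6.9, 0.9, -7.7]
[-4.7, 15.0, 0.9, -15.7]
[-5.1, 23.2, 0.8, -23.7]
[-4.3, 31.3, 0.8, -31.7]
[-2.5, 39.3, 0.7, -39.7]
```

```bash
python3 -m jog '[[[-3,7,1,-7.7],[-4.5,15,1,-15.7],[-5,23.2,1,-23.7],[-4.2,31.3,1,-31.7],[-2.4,39.3,1,-39.7]]]'
python3 chk.py w21 167.5 3 46 59
```

```text
clock: 23.12
position: [449.7, -92.4, 232.6]
ee_rot: [0.998, 0.067, 0.002, -0.002]
contact_force: [-1.5, 2.9, 2.6]
gripper_width: -0.2
[449.73443568 -92.44762086 232.55818026] psi 7.664180887261994 F [-1.5  2.9  2.6] corner phi 166.18443824181463 r 45.34219057879467 q6 1.558892140394663
mark n 958 ang -41.35637886906284 z 74.17449370233126
[-1.0, 2.3, 0.5, -2.7]
[-2.0, 5.2, 0.4, -5.7]
[-2.8, 8.2, 0.4, -8.7]
[-3.4, 11.2, 0.4, -11.7]
[-3.9, 14.2, 0.4, -14.7]
```

View pics/w21.png

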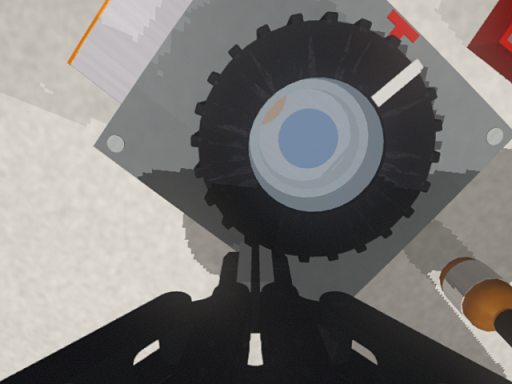

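```bash
python3 -m jog '[[[-1,2.3,0.4,-2.7],[-2,5.2,0.4,-5.7],[-2.8,8.2,0.4,-8.7],[-3,9.2,0.4,-9.7],[-3,9.2,0.4,-9.7]]]'
python3 chk.py w22 177 2 46 59
python3 - <<'E'
from h import *
im,d=arm.get_image("wrist"); c=arm.camera_params("wrist"); X=cloud(c,d)
hsv=cv2.cvtColor(im,cv2.COLOR_BGR2HSV)
red=((hsv[...,0]<8)|(hsv[...,0]>172))&(hsv[...,1]>130)&(hsv[...,2]>60)&(np.hypot(X[...,0]-C[0],X[...,1]-C[1])<70)
n,l,s,ce=cv2.connectedComponentsWithStats(red.astype('uint8'))
for i in range(1,n):
    if s[i,4]>60: q=plane(c,ce[i],45.5); print(s[i],q,np.degrees(np.arctan2(q[1]-C[1],q[0]-C[0])))
m,mc,e,z=ringfit(X,d,68,80); print(mc,e,z)
E
```

```text
clock: 23.8
position: [447.8, -102.5, 232.2]
ee_rot: [0.989, 0.151, 0.002, -0.002]
contact_force: [-1.3, 2.3, 1.1]
gripper_width: -0.0
[ 447.75097959 -102.49187452  232.23454941] psi 17.376947826443146 F [-1.3  2.3  1.1] corner phi 176.42424767559135 r 45.411029912218766 q6 1.750896164261993
mark n 981 ang -30.968232561771224 z 74.28206465235544
[-0.6, 1.4, 0.2, -1.6]
[-1.3, 3.4, 0.2, -3.6]
[-1.9, 5.3, 0.1, -5.6]
[-2.5, 7.3, 0.1, -7.6]
[-3.0, 9.3, 0.1, -9.6]
[502  33  39  45 771] [ 557.81632019 -139.39279595   45.5       ] -31.63077002265854
(501.5088195800781, -105.00357055664062, 53.15296936035156) ((503.1620788574219, -106.74918365478516), (93.1826171875, 105.52640533447266), 72.4000244140625) 73.06262187840592
```

View pics/w22.png

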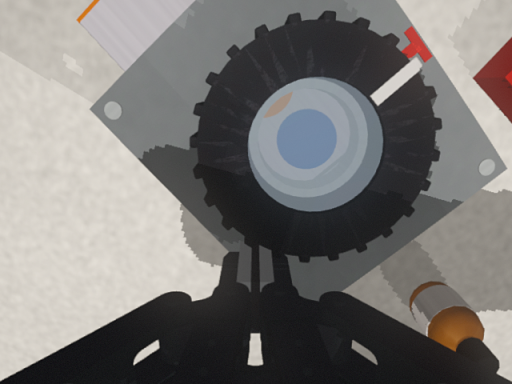

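```bash
python3 -m jog '[[[-0.6,1.8,0.2,-2],[-0.6,1.8,0.2,-2],[-4,-0.5,0,-1],[-10,-4,0,0],[-14,-6,-25,0]]]'
python3 - <<'E'
from h import *
s,p,R=st(); print(p,psi(R),s["contact_force"])
P=[*(C+145*u(59)),290]; print(rowto(P,-121), rowto([435,-104,290]))
E
```

```text
clock: 24.52
position: [431.2, -101.1, 255.8]
ee_rot: [0.989, 0.151, -0.001, -0.002]
contact_force: [0.1, 0.0, -0.3]
gripper_width: -0.1
[ 431.1765419  -101.12551577  255.79122301] 17.338538546277885 [ 0.06312167  0.02682229 -0.25280805]
[np.float64(178.0), np.float64(-68.0), np.float64(-34.0), np.float64(138.3)] [np.float64(2.8), np.float64(3.7), np.float64(-34.2), 0]
```

```bash
python3 -m jog '[[[-3,0,-35,10],[30,-15,-35,20.5],[80,-32,-35,31],[130,-50,-35,41.5],[178,-68,-35,52]]]'
python3 -m jog '[[[0,0,0,10.5],[0,0,0,21],[0,0,0,31.5],[0,0,0,42],[0,0,0,52.5]]]'
python3 - <<'E'
from h import *
s,p,R=st(); print(p,psi(R),s["contact_force"])
print(rowto([*(C+145*u(59)),290],-121), rowto([*(C+138*u(59)),189],-121))
im,d=arm.get_image("top"); cv2.imwrite("pics/t2.png",cv2.resize(im[180:370,280:490],None,fx=3.5,fy=3))
E
```

```text
clock: 25.15
position: [581.7, 17.7, 290.9]
ee_rot: [0.954, -0.301, -0.001, -0.002]
contact_force: [1.2, 0.3, 0.7]
gripper_width: 0.1
clock: 25.78
position: [581.2, 17.6, 290.6]
ee_rot: [0.719, -0.694, -0.002, -0.0]
contact_force: [0.0, -0.4, 0.7]
gripper_width: -0.2
[581.21822341  17.60502376 290.57826811] -87.97392244920536 [ 0.03800117 -0.35792174  0.69507621]
[np.float64(0.9), np.float64(0.4), np.float64(0.6), np.float64(33.0)] [np.float64(7.2), np.float64(3.9), np.float64(101.6), np.float64(33.0)]
```

View pics/t2.png

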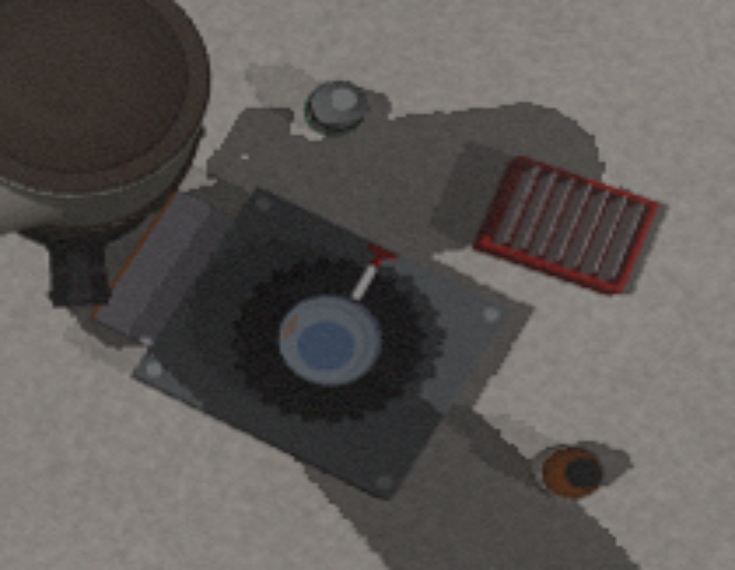

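```bash
python3 -m jog '[[[1,0,15,10.5],[1,0,30,21],[1,0,60,33],[1,0.4,90,33],[1,0.4,101,33]]]'
python3 - <<'E'
from h import *
s,p,R=st(); print(p,psi(R),s["contact_force"])
c=arm.camera_params("wrist");im,d=arm.get_image("wrist"); cv2.imwrite("pics/w23.png",im)
for D in (122,112,100,91): print(D,rowto([*(C+D*u(59)),190],-121))
E
```

```text
clock: 26.45
position: [579.7, 16.7, 187.8]
ee_rot: [-0.492, 0.871, 0.003, -0.002]
contact_force: [-1.1, 0.3, -0.6]
gripper_width: -0.2
[579.69233548  16.74135613 187.76116044] -121.10168254574694 [-1.09831937  0.2927282  -0.59592741]
122 [np.float64(22.5), np.float64(-1.0), np.float64(-2.7), np.float64(-0.1)]
112 [np.float64(32.5), np.float64(-1.1), np.float64(-2.7), np.float64(-0.1)]
100 [np.float64(44.5), np.float64(-1.1), np.float64(-2.7), np.float64(-0.1)]
91 [np.float64(53.5), np.float64(-1.1), np.float64(-2.7), np.float64(-0.1)]
```

View pics/w23.png

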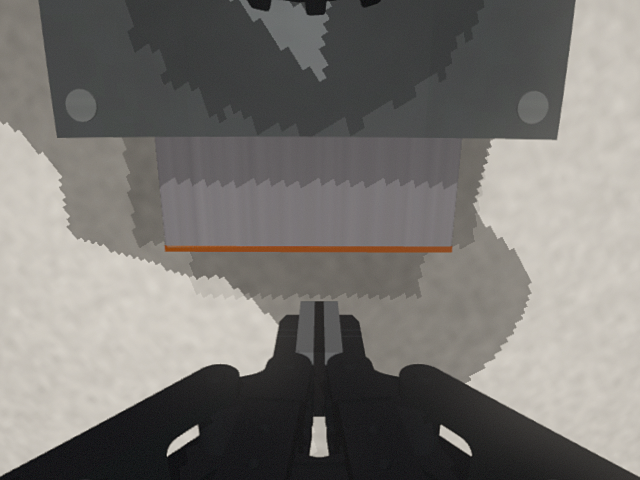

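```bash
python3 -m jog '[[[10,-2.5,-1,0],[20,-2.5,-1,0],[28,-2.5,-1,0],[36,-2.5,-1,0],[42,-2.5,-1,0]]]'
python3 - <<'E'
from h import *
s,p,R=st(); print(p,psi(R),s["contact_force"],"push",R.T@s["contact_force"],"dist",(p[:2]-C)@u(59)-11)
c=arm.camera_params("wrist");im,d=arm.get_image("wrist"); cv2.imwrite("pics/w24.png",im)
E
```

```text
clock: 27.12
position: [560.4, -20.7, 189.1]
ee_rot: [-0.492, 0.871, 0.002, -0.001]
contact_force: [1.8, 2.9, 2.0]
gripper_width: 0.1
[560.36046505 -20.69427553 189.08653597] -121.09526160054392 [1.8021618  2.92608703 2.04923214] push [-3.43700843 -0.02084487 -2.04833184] dist 91.3874469137574
```

View pics/w24.png

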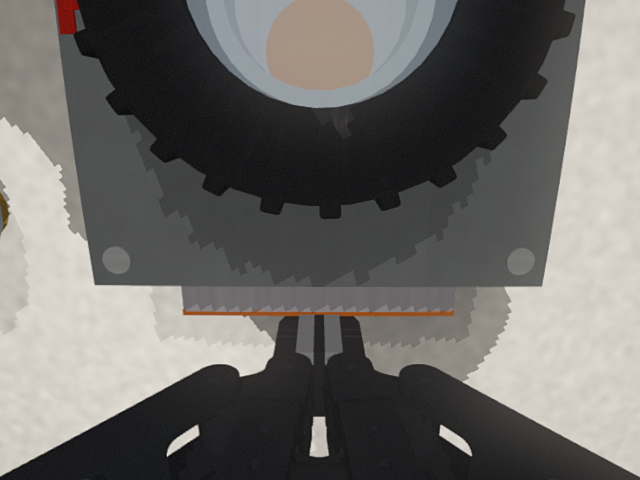

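```bash
python3 -m jog '[[[3,0,0,0],[5.5,0,0,0],[7.5,0,0,0],[9,0,0,0],[10,0,0,0]]]'
cat > f.py <<'E'
from h import *
s,p,R=st(); print(p,psi(R),"push",R.T@s["contact_force"],"dist",(p[:2]-C)@u(59)-11)
E
python3 f.py
```

```text
clock: 27.8
position: [554.8, -29.8, 188.9]
ee_rot: [-0.492, 0.871, 0.003, -0.002]
contact_force: [1.5, 2.3, 0.6]
gripper_width: -0.1
[554.83518354 -29.77214302 188.89879755] -121.11755681565823 push [-2.74266667 -0.09629156 -0.59809133] dist 80.76046538635461
```

```bash
python3 -m jog '[[[0.5,0,0,0],[1,0,0,0],[1.5,0,0,0],[2,0,0,0],[2,0,0,0]]]'; python3 f.py
```

```text
clock: 28.42
position: [554.2, -30.7, 189.0]
ee_rot: [-0.492, 0.871, 0.003, -0.001]
contact_force: [0.2, 6.5, 0.1]
gripper_width: 0.1
[554.19255969 -30.68925954 188.9542842 ] -121.11232703051303 push [-5.66361143  3.16556214 -0.03471844] dist 79.64336735382585
```

```bash
python3 -m jog '[[[0.5,0,0,0],[1,0,0,0],[1.5,0,0,0],[2,0,0,0],[2,0,0,0]]]'; python3 f.py
```

```text
clock: 29.05
position: [553.8, -31.1, 189.0]
ee_rot: [-0.492, 0.871, 0.003, 0.001]
contact_force: [1.7, 10.0, 0.6]
gripper_width: 0.1
[553.76125832 -31.07782194 189.0032432 ] -121.10806141946243 push [-9.43976723  3.73039594 -0.56060138] dist 79.08816773434661
```

```bash
python3 -m jog '[[[0.7,0,0,0],[1.5,0,0,0],[2.5,0,0,0],[3.5,0,0,0],[3.5,0,0,0]]]'; python3 f.py
```

```text
clock: 29.68
position: [553.0, -31.8, 189.1]
ee_rot: [-0.492, 0.871, 0.003, 0.004]
contact_force: [1.5, 15.7, -1.8]
gripper_width: -0.1
[552.98688506 -31.81273248 189.11532239] -121.09981938826748 push [-14.16781208   6.79259786   1.93106625] dist 78.05939473951108
```

```bash
python3 -m jog '[[[-5,0,0,0],[-20,0,0,0],[-35,0,0,0],[-45,0,-40,0],[-45,0,-90,0]]]'
python3 - <<'E'
from h import *
s,p,R=st(); print(p,s["contact_force"])
c=arm.camera_params("wrist");im,d=arm.get_image("wrist"); cv2.imwrite("pics/w25.png",im)
hsv=cv2.cvtColor(im,cv2.COLOR_BGR2HSV)
o=(hsv[...,0]>6)&(hsv[...,0]<20)&(hsv[...,1]>170)&(hsv[...,2]>90); X=cloud(c,d)
o&=np.hypot(X[...,0]-C[0],X[...,1]-C[1])>70
v,uu=np.nonzero(o); print(len(v))
P=np.array([plane(c,(a,b),30) for a,b in zip(uu,v)])[:,:2]-C
P=P[np.hypot(*P.T)<110]; print("front dist",np.percentile(P@u(59),[5,50,95]),"lat",np.percentile(P@u(-31),[2,98]))
rr=np.hypot(X[...,0]-C[0],X[...,1]-C[1]); m=(d>0)&(rr>29)&(rr<45)&(X[...,2]>68)&(X[...,2]<82)&(im.min(2)>110)
a=X[m][:,:2]-C
if m.sum(): print("mark",m.sum(),np.degrees(np.arctan2(a[:,1].mean(),a[:,0].mean())))
E
```

```text
clock: 30.3
position: [576.3, 6.8, 279.4]
ee_rot: [-0.492, 0.871, 0.003, 0.002]
contact_force: [1.0, 0.6, 0.4]
gripper_width: -0.0
[576.28121742   6.77641476 279.36059152] [0.9707931  0.64739404 0.36131614]
0Traceback (most recent call last):
  File "<stdin>", line 8, in <module>
IndexError: too many indices for array: array is 1-dimensional, but 2 were indexed
```

View pics/w25.png

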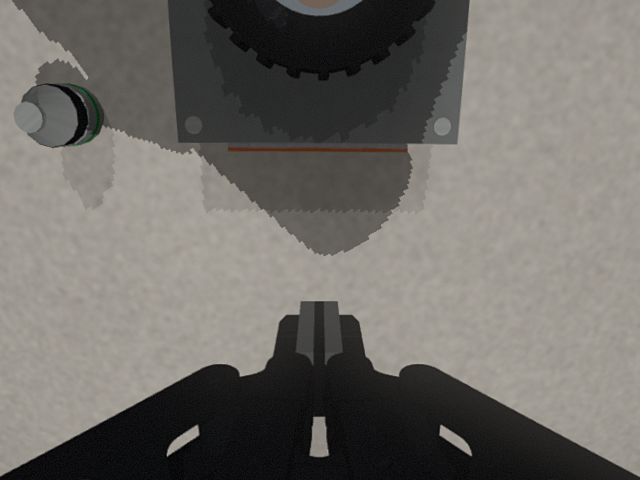

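```bash
python3 - <<'E'
from h import *
c=arm.camera_params("wrist"); im=cv2.imread("pics/w25.png")
print(im[140:156,317])
for v,z in [(144,45),(148,30),(150,30),(152,30)]: print(v,(plane(c,(317,v),z)[:2]-C)@u(59))
E
python3 -m jog '[[[-20,0,-10,0],[-45,0,-40,0],[-75,0,-60,0],[-75,0,-60,0],[-75,0,-60,0]]]'
python3 - <<'E'
from h import *
for n in("top","side"):
    im,d=arm.get_image(n); c=arm.camera_params(n)
    sl=im[180:370,280:490] if n=="top" else im[230:430,180:390]
    cv2.imwrite(f"pics/{n}9.png",cv2.resize(sl,None,fx=3.5,fy=3))
    X=cloud(c,d); hsv=cv2.cvtColor(im,cv2.COLOR_BGR2HSV)
    rr=np.hypot(X[...,0]-C[0],X[...,1]-C[1]); m=(d>0)&(rr>29)&(rr<45)&(X[...,2]>62)&(X[...,2]<82)&(im.min(2)>90)
    a=X[m][:,:2]-C
    if m.sum(): print(n,"mark",m.sum(),np.degrees(np.arctan2(a[:,1].mean(),a[:,0].mean())))
    red=((hsv[...,0]<8)|(hsv[...,0]>172))&(hsv[...,1]>110)&(hsv[...,2]>50)&(rr<68)
    a=X[red][:,:2]-C; print("ptr",red.sum(),np.degrees(np.arctan2(a[:,1].mean(),a[:,0].mean())))
E
```

```text
[[48 46 46]
 [43 43 42]
 [46 46 46]
 [63 63 64]
 [69 68 72]
 [72 69 72]
 [67 66 68]
 [52 57 73]
 [24 45 80]
 [16 43 84]
 [19 42 83]
 [52 63 82]
 [67 72 76]
 [69 74 76]
 [71 75 79]
 [68 74 77]]
144 79.43366778020149
148 82.93365176303516
150 83.95699083727261
152 84.98292444453696
clock: 30.98
position: [615.5, 70.4, 347.8]
ee_rot: [-0.493, 0.87, 0.001, 0.008]
contact_force: [-0.2, -0.1, -0.6]
gripper_width: 0.2
top mark 20 -28.681451696038252
ptr 33 -31.16263581086547
side mark 20 -30.74906098397637
ptr 44 -32.34330886875881
```

View pics/top9.png

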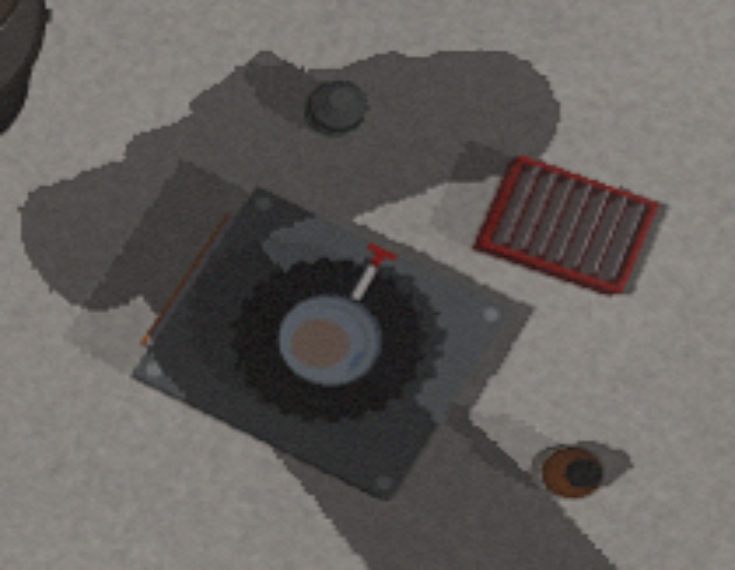

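View pics/side9.png

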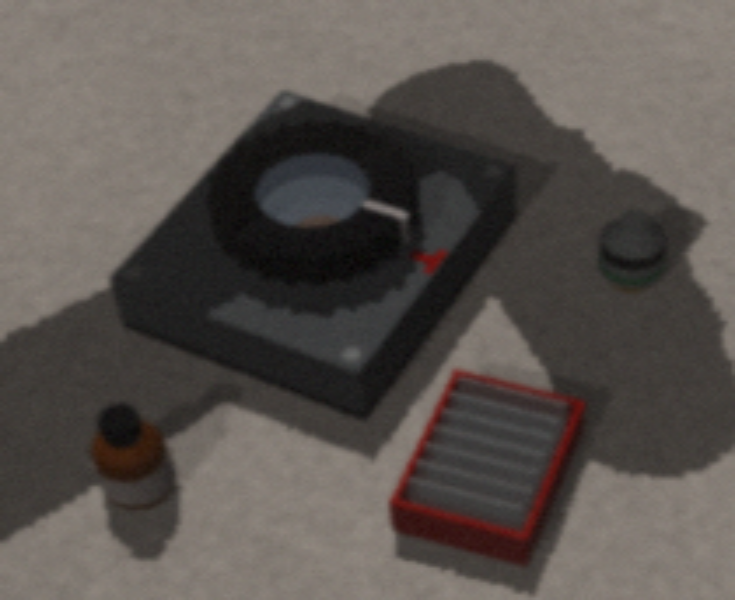

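```bash
python3 -c "
from bench import arm
print(arm.job_done())"
```

```text
the job is handed in; nothing more can be done
None
```

I backed the ring off to two full turns and pushed the drawer fully in, then handed the job in at about 31 s of the 72 s allowed. `job_done` gives no verdict, so the result rests on the checks below.

- **Ring:** I rolled it counter-clockwise with the closed fingertip corner between the ribs, in three strokes. It started at about 50° and ended with the mark back at the pointer for the second time. The last views put the mark 1.6° (side camera) and 2.5° (top camera) past the pointer. I pushed it about 2° past on purpose so it would not fall short. Contact forces read between moves stayed under 6 N, and the fingertip stayed on the rim, clear of the lens.
- **Drawer:** I pushed it past the 6 mm block until it hit the stop, where it held against about 14 N. I measured the front as about 5.5 mm proud, give or take 1 mm, against 5 mm nominal. My automatic colour check on the orange front found no pixels in the shaded picture, so I read that figure from pixel rows instead.
- **Surroundings:** The slide box, objective and oil bottle look unmoved in the last top and side pictures. The arm was clear of everything at hand-in.

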